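# Load a pipe sleeve on the welding positioner and zero its counter

## Robot

A 6-joint arm with a two-finger parallel gripper is mounted at the origin on the work surface. World frame = base frame: x ahead of the robot, y to its left, z up, the work surface at z = 0. Lengths are in mm, angles in rad, forces in N, time in s.
With the tool pointing down it reaches from about 300 to 775 mm from the base axis. Payload 14.6 kg.
Tool frame: the origin (TCP) lies between the finger pads; the fingertips stand 14 mm ahead of it and the grasp point (between the pads) lies 5 mm behind it; y points along the fingers, z is the direction in which the jaws open and shut, and the axes are right-handed (so a half turn about y gives the same grasp; the last joint's range is limited). The gripper opens to 94 mm and grips with 3 to 60 N. Pads are 16 mm wide; open, the fingers measure 119 mm over their backs; the gripper's body (75 mm by 177 mm) begins 78 mm behind the grasp point.
Start: joints at [-1.289, 0.3, 1.521, -0, 1.321, -0.067], TCP at [187.966, -516.873, 219.446] pointing down, gripper open.
Joint ranges: [-3.03, 3.03], [-0.79, 2.21], [0.23, 2.52], [-1.04, 4.18], [0, 3.07], [-2.55, 2.55]. Speed limits (rad/s): [2.22, 2.22, 2.57, 3.14, 3.14, 3.14].

## Interface

Orientations are given as a unit quaternion [x, y, z, w].
In Python, from workcell import * gives the robot as it stands.
- The arm moves only by the shell command python3 -m crank 'ROWS' [OPENING] [FORCE]. ROWS is JSON, a list of rows, each a list of 6 numbers: the shift along the tool's x, y, z in mm, then the turn, a rotation vector about the tool's x, y, z in rad. A call has 1 to 12 rows; each row is the pose to reach, as a shift and turn from the pose measured when the call began, along the tool's axes at that moment; what a row does not reach only later rows make up. A row lasts 1/12 s, in which the tool goes at most 41.7 mm and 7.16 degrees, less where a joint would pass 70% of its speed; a pose out of reach is approached as far as the arm can. A call with a gripper value outside its range is refused whole. OPENING is the finger opening in mm, from 0 to 94, set as the call begins (- or left out, the last holds). The fingers move at their own pace and stop on an object; FORCE is the grip in N (left out, the last holds). Time passes only in rows, so rows that repeat a pose let the fingers close. It gives the time, the measured TCP pose, the force and the opening at its end, in the units of the state.
- state(): the state, without advancing time (a new reading comes with each control period).
- read_camera(name): name is "side" or "top" or "wrist"; returns the picture (400x640x3 uint8, blue, green, red); there is no depth.
- camera_model(name): a dict with "fov_y" (degrees; the focal length in pixels is half the picture's height over the tangent of half this angle, whatever the lens; pixels are square), "cx", "cy" (the principal point, pixels), "rvec" (rotation vector, rad) and "tvec" (3), from world to camera coordinates, as OpenCV has them. Camera axes: x right, y down, z forward; pixel columns grow to the right and rows downward; lengths in mm; the calibration is good to about 2 mm. The wrist camera is an equidistant fisheye: a pixel r from the principal point sees the ray r / f radians off the axis. A picture is of the moment at which its call begins: read the wrist's pose just before it. camera_model takes no time and is no camera call; for the wrist camera it gives the pose at the moment of the call.
- hand_in(): hands the job in, once; it reports no verdict.
The state is a dict: "time_s": time; "joint_positions": joint angles; "dq": joint speeds; "tau": joint torques, N m; "tool_pos": TCP position; "eef_rot": TCP orientation; "force": force on the tool from outside, world axes, zero at the start; "torque": the same for the moment, N m; "gripper_width": finger opening in mm.
Only numpy, scipy, OpenCV 4.12 (cv2) and the standard library are available. Lean on these libraries where they do the work, as an engineer would, in place of code of your own. Each camera call takes 0.05 s, during which the arm holds its last target.

## Task

Set up the welding positioner for the next part: push the notched steel sleeve, notches first, onto the tilted spigot and work it round by feel until its notches drop over the two yellow dogs and its foot sits fully home on the faceplate. Also turn the red rotation counter knob back to its zero stop. Leave the hammer, the flange and the cut ring where they are.

Things in the scene. Friction and masses are not known exactly. Their poses are not given: they have to be found in the camera images.
- sleeve: Bright metal tube, 85 mm long, outside diameter 48.4 mm (24 narrow flats), bore 42.4 mm, 0.25 kg, standing on the bench notched end down. Origin: centre of the notched end; z along its axis to the plain end. Two notches (17 mm wide, 11 mm deep) in the foot on its +y and -y sides, each marked by a blue stripe up the outside and over the top rim. Half a turn about z makes no difference.
- sleeve_top (a point): Centre of the sleeve's plain upper end, 85 mm from its origin; axes as the sleeve's.
- positioner: Blue welding positioner, fixed to the bench. Base plate 200 x 300 x 12 mm (local x -100 to 100, y -90 to 210). Origin on the bench under the centre of the faceplate. At local y = +168 mm stands the counter box (90 x 84 mm, top 60 mm high) with the red knob. Two cheeks at y = +-68 mm reach 98 mm high.
- seat (a point): Centre of the faceplate (dark disc, 104 mm across), at the spigot's root, 105 mm above the bench. z: the spigot's axis, leaning 25 degrees towards the positioner's -x. The plate is braked at an angle not shown by this frame: its two yellow dogs lie within 30 degrees either way of this point's +y and -y. The seated sleeve's origin is here; off the notches it stops 8 mm short on the dogs.
- spigot_tip (a point): Centre of the spigot's top, 60 mm from the seat along its axis; axes as the seat's. Spigot diameter 40 mm, 2.5 mm chamfer at the tip. The two yellow dogs at its root are each 11 mm wide, 8 mm high and reach from the spigot to 32 mm from the axis; the notches have about 6 degrees of play over them either way.
- tally (a joint): Angle of the red rotation counter knob, rad: 0 at its zero stop (white line on the bar at the green mark), growing clockwise seen from above, up to 1.6; so it is brought back by turning it counter-clockwise. Stays where it is left.
- tally_grip (a point): On the upright axis of the red knob at the height to grip its bar; turns with the knob. Knob 44 mm across, with a grip bar along this point's x axis (at zero along the positioner's x axis).
- hammer: Hammer lying on the bench, 300 mm long, along its own x axis. Bystander.
- flange: Flange plate 110 x 80 x 10 mm with a tube stub 48 mm in diameter on it, 45 mm high in all. Origin: centre of its underside. Bystander.
- offcut: Cut ring of tube, 60 mm in diameter, 28 mm high. Origin: centre of its underside. Bystander.

How it is judged:
By the outcome, as a careful person would: the job done as asked, in the order asked, and still so for the second after the job is handed in, with the robot touching nothing.
It also fails if it takes over 61 s, if anything falls off the work surface, if the arm or the gripper's body presses on something with over 40 N, if the wrist force passes 120 N, or if a joint passes its speed limit or range.

## Working session

There is one attempt and no reset: what is moved stays moved. The work goes in short steps, Python scripts to look and compute and a shell command to move; the robot and the scene stay as the last step left them, time stands still between calls to the robot, and variables do not carry over. Pictures are saved under pics/ and viewed, and the job is handed in when it is done.

```bash
ls; mkdir -p pics; python3 - <<'E'
from workcell import *
import cv2
print(state())
for n in ("side","top","wrist"):
    print(n,camera_model(n))
    cv2.imwrite(f"pics/{n}0.png",read_camera(n))
E
```

```text
pics
{'time_s': 0.0, 'joint_positions': array([-1.28860092e+00,  3.00472145e-01,  1.52162574e+00,  1.17825171e-05,
        1.32071678e+00, -6.65822666e-02]), 'dq': array([-0.00028825,  0.00031808, -0.00213709,  0.00230604,  0.00059241,
        0.00018722]), 'tau': array([ 8.76952035e-04, -5.31806231e+01, -3.52738667e+01,  7.08495034e-02,
        2.44282099e-02, -1.36215681e-04]), 'tool_pos': array([ 187.89616004, -516.62263246,  218.86686654]), 'eef_rot': array([-0.1227289 ,  0.69681195, -0.695952  ,  0.12264395]), 'force': array([0.25193837, 0.40282108, 0.12586451]), 'torque': array([-0.017579  , -0.00668597,  0.02540389]), 'gripper_width': 94.12838519237971}
side {'fov_y': 54.26784115690944, 'cx': 324.42231742611744, 'cy': 201.57772654108294, 'rvec': array([ 0.34411845, -2.68704969,  1.37868213]), 'tvec': array([ 489.44753138,  211.3106941 , 1138.29491241])}
top {'fov_y': 53.97143876836307, 'cx': 314.69748097222595, 'cy': 205.4596108568886, 'rvec': array([ 2.1877677 , -2.13535145,  0.10430096]), 'tvec': array([ -91.24463229,  564.42340042, 1035.18252882])}
wrist {'fov_y': 65.70646984690485, 'cx': 316.9090663543554, 'cy': 198.6108150653095, 'rvec': array([-2.36666211,  1.65830929,  0.24937416]), 'tvec': array([-549.31530179,  -30.96475489,  394.91122779])}
```

View pics/side0.png

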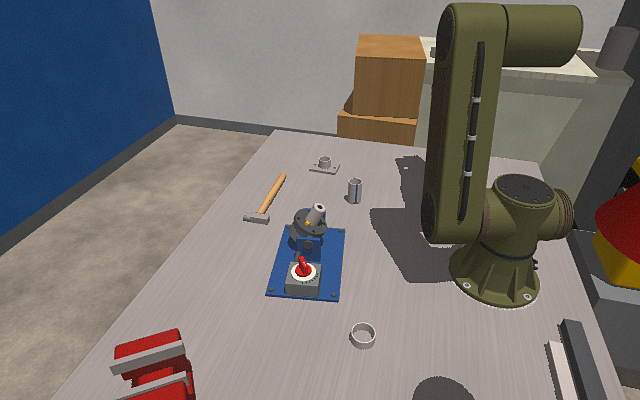

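View pics/top0.png

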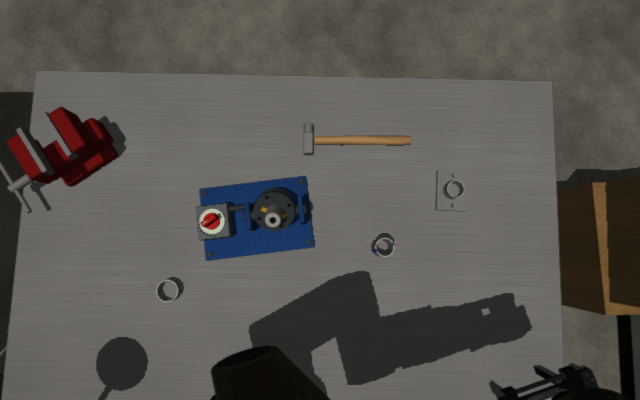

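View pics/wrist0.png

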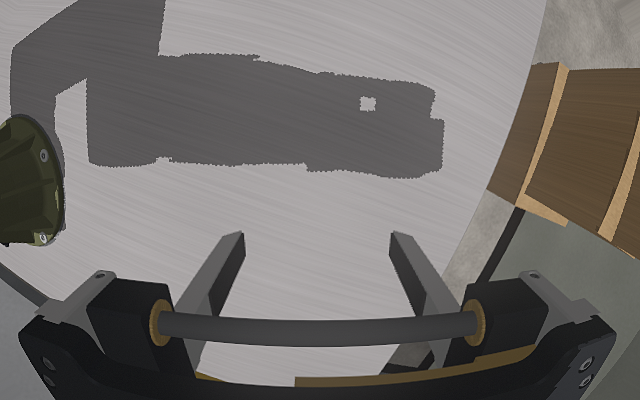

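The side and top views show the sleeve (top ~384,246; side ~355,190), the positioner (top ~258,218), and the knob (top ~212,222). Now enlarged crops.

```bash
cat > h.py <<'E'
import numpy as np, cv2
from scipy.spatial.transform import Rotation as R
from workcell import *
def K(m): 
    f=200/np.tan(np.radians(m['fov_y'])/2); return f
def proj(m,P,wrist=False):
    P=np.atleast_2d(P); c=R.from_rotvec(m['rvec']).apply(P)+m['tvec']; f=K(m)
    if wrist:
        rr=np.hypot(c[:,0],c[:,1]); th=np.arctan2(rr,c[:,2]); s=f*th/np.maximum(rr,1e-9)
        return np.c_[m['cx']+s*c[:,0],m['cy']+s*c[:,1]]
    return np.c_[m['cx']+f*c[:,0]/c[:,2],m['cy']+f*c[:,1]/c[:,2]]
def back(m,uv,z,wrist=False):
    f=K(m); d=np.array([(uv[0]-m['cx'])/f,(uv[1]-m['cy'])/f,1.])
    if wrist:
        r=np.hypot(d[0],d[1]); d=np.array([np.sin(r)*d[0]/r,np.sin(r)*d[1]/r,np.cos(r)])
    Rm=R.from_rotvec(m['rvec']).as_matrix(); o=-Rm.T@m['tvec']; w=Rm.T@d
    return o+w*(z-o[2])/w[2]
def crop(img,x0,y0,w,h,s,name):
    c=cv2.resize(img[y0:y0+h,x0:x0+w],None,fx=s,fy=s,interpolation=cv2.INTER_CUBIC)
    cv2.imwrite(name,c)
E
python3 - <<'E'
import cv2
from h import crop
t=cv2.imread('pics/top0.png'); s=cv2.imread('pics/side0.png')
crop(t,190,170,130,95,6,'pics/t_pos.png')
crop(t,360,225,50,40,12,'pics/t_slv.png')
crop(s,255,165,130,140,4,'pics/s_pos.png')
E
```

```text
(no output)
```

View pics/t_pos.png

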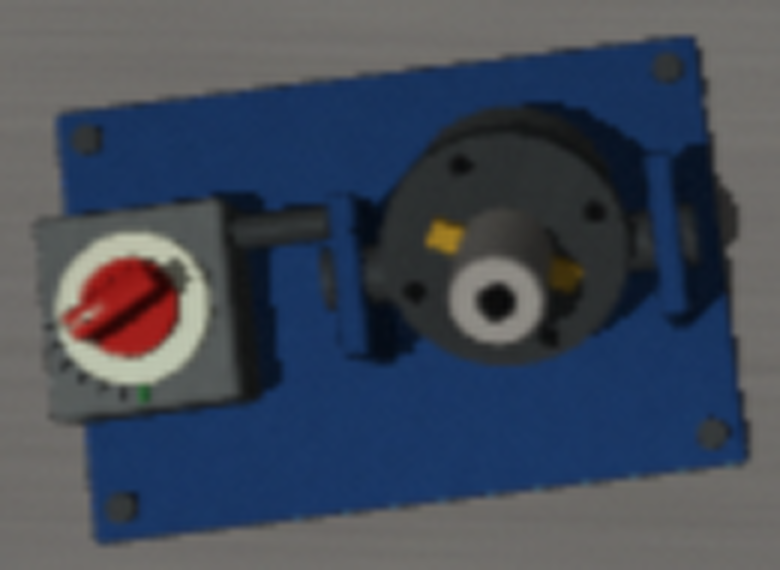

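View pics/t_slv.png

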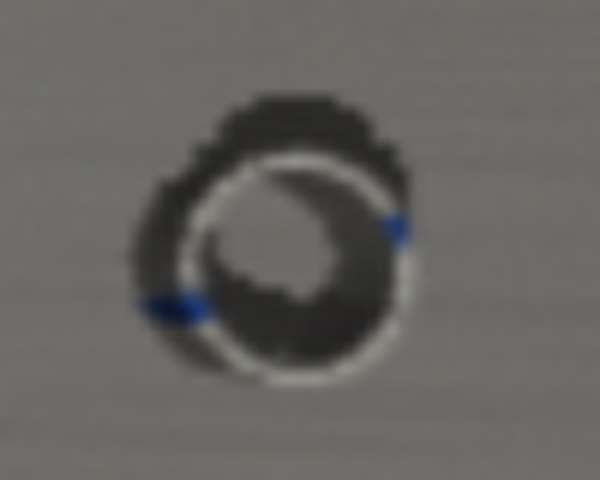

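View pics/s_pos.png

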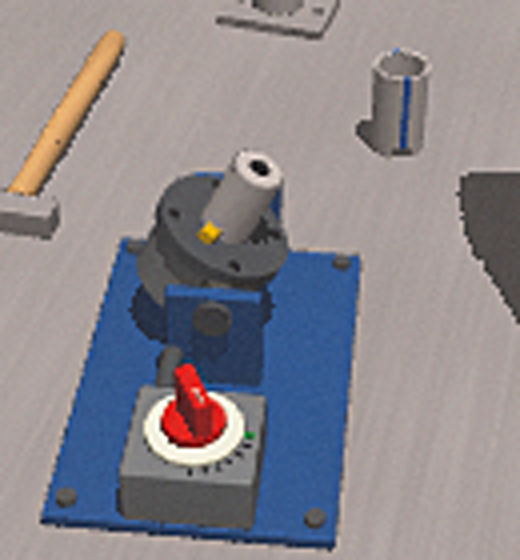

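```bash
cat > fit.py <<'E'
from h import *
from scipy.optimize import least_squares
T=camera_model('top');S=camera_model('side')
def un(p,s,o): return (np.array(p)+.5)/s-.5+np.array(o)
loc=np.array([[100,210,12],[100,-90,12],[-100,-90,12],[-100,210,12]],float)
tp=np.array([un(p,6,(190,170)) for p in [(58,115),(697,37),(747,462),(97,542)]])
sp=np.array([un(p,4,(255,165)) for p in [(42,522),(125,240),(360,255),(333,547)]])
tip_l=np.array([-np.sin(np.radians(25))*60,0,105+60*np.cos(np.radians(25))])
def W(p,L): return R.from_euler('z',p[2]).apply(L)+[p[0],p[1],0]
def res(p,full=False):
    r1=proj(T,W(p,loc))-tp; r2=proj(S,W(p,loc))-sp
    r3=proj(T,W(p,tip_l))-un((497,301),6,(190,170)); r4=proj(S,W(p,tip_l))-un((257,167),4,(255,165))
    if full: print(r1,r2,r3,r4)
    return np.r_[r1.ravel(),r2.ravel(),r3.ravel(),r4.ravel()]
s=least_squares(res,[600,100,0]); print('pos',s.x); res(s.x,True)
p=s.x
for c,px in ((T,un((497,301),6,(190,170))),): 
    print('tip world pred',W(p,tip_l),'tip seen',back(c,px,tip_l[2]))
# dogs
ax=R.from_euler('z',p[2])*R.from_euler('y',-25,degrees=True)
seat=W(p,[0,0,105.]); print('seat',seat,'axis',ax.apply([0,0,1]))
for name,px in (('A',(445,237)),('B',(567,274))):
    u=un(px,6,(190,170)); 
    best=min((np.hypot(*(proj(T,seat+ax.apply([28*np.cos(a),28*np.sin(a),8]))[0]-u)),np.degrees(a)) for a in np.radians(np.arange(0,360)))
    print(name,best)
# knob
kc=W(p,[0,168,60.]); print('knob',kc)
# sleeve
c=back(T,un((297,268),12,(360,225)),85); r=back(T,un((400,230),12,(360,225)),85); l=back(T,un((197,306),12,(360,225)),85)
print('sleeve top',c,(r+l)/2,np.degrees(np.arctan2(*(l-r)[[1,0]])),np.linalg.norm(l-r))
print('side proj of top',proj(S,c),proj(S,c*[1,1,0]))
E
python3 fit.py
```

```text
pos [5.40626018e+02 2.50941200e+01 1.46958881e-01]
[[-1.09762567 -0.52309308]
 [-0.38119383 -0.68590089]
 [ 0.04403333  0.26771857]
 [-0.97199285  0.44391444]] [[-0.46639163 -1.76264091]
 [-0.88995653 -0.88130217]
 [ 0.52436669 -0.15322728]
 [ 0.69957527 -1.48490948]] [[-0.41900522  0.23899556]] [[0.87221047 0.37280441]]
tip world pred [515.54224778  21.38106841 159.37846722] tip seen [516.13391426  20.40687824 159.37846722]
seat [540.62601844  25.09412    105.        ] axis [-0.41806284 -0.06188419  0.90630779]
A (np.float64(1.1706154311825374), np.float64(61.0))
B (np.float64(0.06121751435515743), np.float64(248.0))
knob [516.0256985  191.28324197  60.        ]
sleeve top [ 459.10841814 -257.3192841    85.        ] [ 459.12188081 -257.64999295   85.        ] 111.73486473193074 46.02017874065077
side proj of top [[355.18666825 180.85737674]] [[353.82838901 200.40567551]]
```

```bash
cat >> h.py <<'E'
def cur():
    s=state(); return s,s['tool_pos'],R.from_quat(s['eef_rot'])
def row(P,Rt):
    s,p,r=cur(); d=r.inv().apply(np.array(P)-p); v=(r.inv()*Rt).as_rotvec()
    return np.round(d,1),np.round(v,3),'rows>=',np.linalg.norm(d)/41.7,np.degrees(np.linalg.norm(v))/7.16
def toolR(app,jaw):
    y=np.array(app,float);y/=np.linalg.norm(y); z=np.array(jaw,float); z-=z@y*y; z/=np.linalg.norm(z)
    return R.from_matrix(np.c_[np.cross(y,z),y,z])
E
python3 - <<'E'
from h import *
s,p,r=cur(); print(r.as_matrix().round(3))
m=camera_model('wrist'); Rc=R.from_rotvec(m['rvec']); o=-Rc.inv().apply(m['tvec'])
print('cam in tool',r.inv().apply(o-p),'cam axis in tool',r.inv().apply(Rc.inv().apply([0,0,1])))
j=r.as_matrix()[:,2]; print('jaw az',np.degrees(np.arctan2(j[1],j[0])))
for a in (111.7-90,111.7,111.7-180, 21.7+180,):
  print(a,row([459,-257.5,200],toolR([0,0,-1],[np.cos(np.radians(a)),np.sin(np.radians(a)),0])))
E
```

```text
[[-0.94  -0.     0.342]
 [-0.342  0.001 -0.94 ]
 [-0.    -1.    -0.001]]
cam in tool [-8.52077762e+01 -1.66826282e+02  1.08958258e-01] cam axis in tool [ 2.91701733e-01  9.56508879e-01 -9.29567684e-04]
jaw az -70.01631667409742
21.700000000000003 (array([-343.4,   19.2, -150.9]), array([ 1.000e-03, -1.601e+00, -1.000e-03]), 'rows>=', np.float64(9.006239128431233), np.float64(12.8095430198335))
111.7 (array([-343.4,   19.2, -150.9]), array([0.000e+00, 3.112e+00, 1.000e-03]), 'rows>=', np.float64(9.006239128431233), np.float64(24.89995564365751))
-68.3 (array([-343.4,   19.2, -150.9]), array([ 0.001, -0.03 , -0.   ]), 'rows>=', np.float64(9.006239128431233), np.float64(0.23980785377577069))
201.7 (array([-343.4,   19.2, -150.9]), array([1.000e-03, 1.541e+00, 1.000e-03]), 'rows>=', np.float64(9.006239128431233), np.float64(12.3301247425155))
```

```bash
python3 -m crank '[[-343,69,-151,0,-1.6,0],[-343,69,-151,0,-1.6,0],[-343,69,-151,0,-1.6,0],[-343,69,-151,0,-1.6,0],[-343,69,-151,0,-1.6,0],[-343,69,-151,0,-1.6,0],[-343,69,-151,0,-1.6,0],[-343,69,-151,0,-1.6,0],[-343,69,-151,0,-1.6,0],[-343,69,-151,0,-1.6,0],[-343,69,-151,0,-1.6,0],[-343,69,-151,0,-1.6,0]]' 80 20
```

```text
time_s: 1.15
tool_pos: [459.1, -256.5, 149.7]
eef_rot: [-0.566, 0.424, -0.423, 0.566]
force: [-0.7, -0.2, 0.0]
gripper_width: 79.8
```

```bash
python3 - <<'E'
from h import *
print(row([459,-257.5,150],toolR([0,0,-1],[np.cos(np.radians(21.7)),np.sin(np.radians(21.7)),0])))
s,p,r=cur();print(s['joint_positions'],p)
m=camera_model('wrist');im=read_camera('wrist');cv2.imwrite('pics/w1.png',im)
np.save('w1.npy',np.r_[m['rvec'],m['tvec']])
E
```

```text
(array([ 0.9, -0.3, -0.3]), array([ 0.001, -0.093, -0.002]), 'rows>=', np.float64(0.024491509650970078), np.float64(0.7415827460668001))
[-5.79506615e-01  3.16635957e-01  1.66958486e+00  5.81559828e-04
  1.15696616e+00 -8.65820263e-01] [ 459.07270864 -256.54146635  149.65507664]
```

View pics/w1.png

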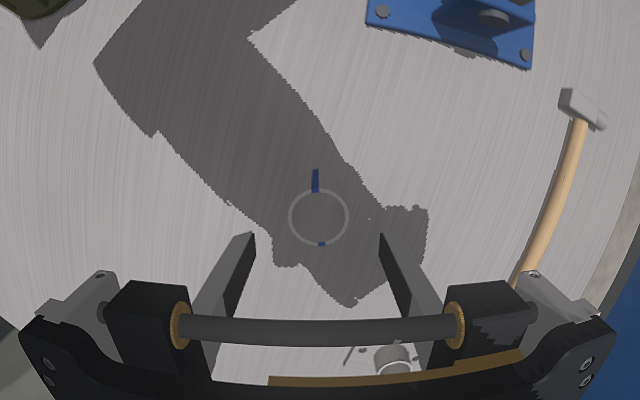

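```bash
python3 - <<'E'
from h import *
crop(cv2.imread('pics/w1.png'),275,160,90,100,6,'pics/w1c.png')
E
```

```text
(no output)
```

View pics/w1c.png

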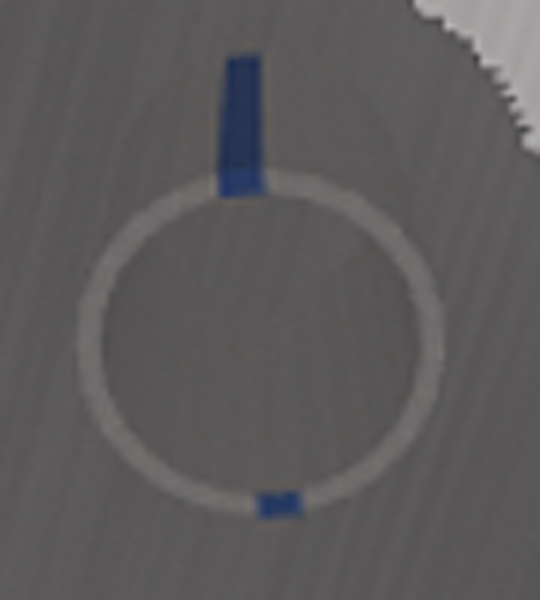

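```bash
python3 - <<'E'
from h import *
m=camera_model('wrist'); a=np.load('w1.npy'); m['rvec'],m['tvec']=a[:3],a[3:]
u=lambda p:(np.array(p)+.5)/6-.5+np.array([275,160])
B=lambda p:back(m,u(p),85,True)
A,C=B((242,183)),B((279,505)); L,Rr=B((90,343)),B((432,343))
print(A,C,(A+C)/2,np.linalg.norm(A-C),np.degrees(np.arctan2(*(A-C)[[1,0]])))
print((L+Rr)/2,np.linalg.norm(L-Rr))
az=np.radians(np.degrees(np.arctan2(*(A-C)[[1,0]]))-90)
c=(A+C)/2
print(np.degrees(az),row([c[0],c[1],60],toolR([0,0,-1],[np.cos(az),np.sin(az),0])))
E
```

```text
[ 451.14916701 -236.06261542   85.        ] [ 468.7884842  -278.49306115   85.        ] [ 459.96882561 -257.27783829   85.        ] 45.95093292030529 112.57378540160066
[ 459.72849694 -256.48848183   85.        ] 45.49555596968064
22.57378540160066 (array([ 0.8, 89.8,  1. ]), array([ 0.   , -0.099, -0.001]), 'rows>=', np.float64(2.153807974578437), np.float64(0.7909154286445286))
```

```bash
python3 -m crank '[[0.6,30,0.8,0,-0.1,0],[0.6,60,0.8,0,-0.1,0],[0.6,86,0.8,0,-0.1,0],[0.6,89,0.8,0,-0.1,0],[0.6,89,0.8,0,-0.1,0],[0.6,89,0.8,0,-0.1,0]]' 80 20; python3 -m crank '[[0,0,0,0,0,0],[0,0,0,0,0,0],[0,0,0,0,0,0],[0,0,0,0,0,0],[0,0,0,0,0,0],[0,0,0,0,0,0]]' 40 35
```

```text
time_s: 1.7
tool_pos: [460.2, -257.6, 62.1]
eef_rot: [-0.588, 0.393, -0.393, 0.588]
force: [0.7, -0.3, 0.6]
gripper_width: 79.8
time_s: 2.2
tool_pos: [460.3, -257.7, 62.4]
eef_rot: [-0.588, 0.392, -0.393, 0.588]
force: [-0.2, 0.2, 3.1]
gripper_width: 48.0
```

```bash
cat > tgt.py <<'E'
from h import *
psi=0.147; pos=np.array([540.6,25.1])
def frame(psi): return R.from_euler('z',psi)*R.from_euler('y',-25,degrees=True)
def Tool(F,ang): # dog/stripe at ang deg in seat frame -> jaw at ang-90, approach -axis
    a=np.radians(ang-90); return toolR(F.apply([0,0,-1]),F.apply([np.cos(a),np.sin(a),0]))
E
python3 - <<'E'
from tgt import *
F=frame(psi); Rt=Tool(F,65); seat=np.r_[pos,105]; ax=F.apply([0,0,1]); tip=seat+60*ax
P=tip+ax*115+Rt.apply([70,0,0])
print(P, row(P,Rt))
# kinematic sanity: decompose intermediate
E
python3 -m crank '[[0,-40,0,0,0,0],[0,-80,0,0,0,0],[0,-120,0,0,0,0],[0,-155,0,0,0,0],[0,-185,0,0,0,0],[0,-185,0,0,0,0]]'
```

```text
[450.20941242 -52.41718584 251.10142907] (array([-193.4, -188.6,   69.5]), array([0.442, 0.672, 0.042]), 'rows>=', np.float64(6.690351410956904), np.float64(6.444969637582435))
time_s: 2.7
tool_pos: [461.5, -258.5, 253.4]
eef_rot: [-0.588, 0.389, -0.396, 0.588]
force: [0.2, -0.9, -1.4]
gripper_width: 48.0
```

```bash
python3 -m crank '[[-193.5,2,69.5,0.442,0.672,0.042],[-193.5,2,69.5,0.442,0.672,0.042],[-193.5,2,69.5,0.442,0.672,0.042],[-193.5,2,69.5,0.442,0.672,0.042],[-193.5,2,69.5,0.442,0.672,0.042],[-193.5,2,69.5,0.442,0.672,0.042],[-193.5,2,69.5,0.442,0.672,0.042],[-193.5,2,69.5,0.442,0.672,0.042],[-193.5,2,69.5,0.442,0.672,0.042],[-193.5,2,69.5,0.442,0.672,0.042]]'
python3 - <<'E'
from tgt import *
F=frame(psi); Rt=Tool(F,65); seat=np.r_[pos,105]; ax=F.apply([0,0,1]); tip=seat+60*ax
P=tip+ax*115+Rt.apply([70,0,0]); print(row(P,Rt))
s,p,r=cur();print(s['joint_positions'],p)
m=camera_model('wrist');im=read_camera('wrist');cv2.imwrite('pics/w2.png',im)
np.save('w2.npy',np.r_[m['rvec'],m['tvec']])
E
```

```text
time_s: 3.53
tool_pos: [451.5, -53.5, 250.0]
eef_rot: [0.278, -0.478, 0.628, -0.548]
force: [-0.7, -0.2, -2.6]
gripper_width: 48.0
(array([-0.9, -1.5, -1. ]), array([-0.006,  0.004,  0.003]), 'rows>=', np.float64(0.04836702382118037), np.float64(0.0590924866223416))
[-0.3013974  -0.17349189  2.00994413  0.23001291  0.91430765 -0.11929301] [451.48381348 -53.48797349 249.96247293]
```

View pics/w2.png

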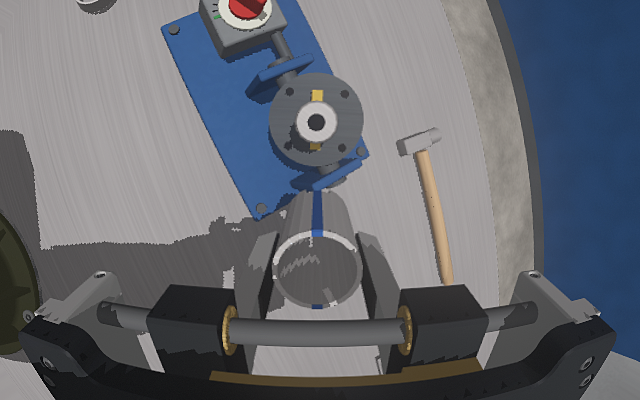

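```bash
python3 - <<'E'
from h import *
i=cv2.imread('pics/w2.png')
crop(i,260,65,115,110,5,'pics/w2c.png')
E
```

```text
(no output)
```

View pics/w2c.png

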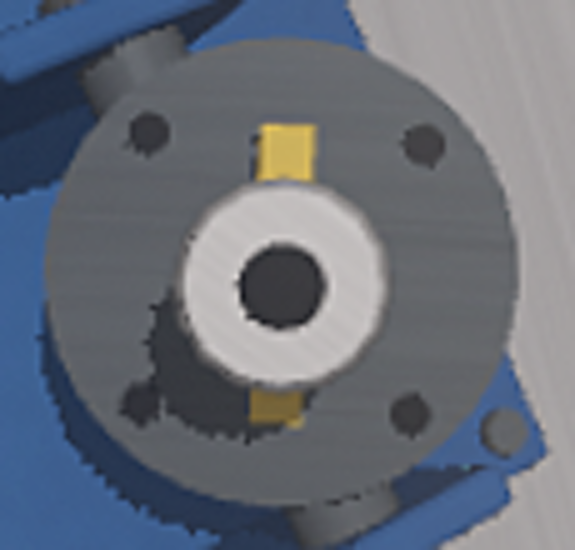

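```bash
cat > fit2.py <<'E'
from tgt import *
from scipy.optimize import least_squares
m=camera_model('wrist'); a=np.load('w2.npy'); m['rvec'],m['tvec']=a[:3],a[3:]
u=lambda p:(np.array(p)+.5)/5-.5+np.array([260,65])
th=np.linspace(0,2*np.pi,180)
circ=lambda r,h:np.c_[r*np.cos(th),r*np.sin(th),0*th+h]
def ext(P): q=proj(m,P,True); return np.array([q[:,0].min(),q[:,0].max(),q[:,1].min(),q[:,1].max()])
de=np.r_[u((45,38))[0],u((518,507))[0],u((45,38))[1],u((518,507))[1]]
te=np.r_[u((183,183))[0],u((386,387))[0],u((183,183))[1],u((386,387))[1]]
def model(p):
    F=R.from_euler('z',p[2])*R.from_euler('y',-p[4]); s=np.array([p[0],p[1],p[3]])
    return F,s
def res(p,v=0):
    F,s=model(p); w=lambda L:F.apply(L)+s
    d=p[5]; c,sn=np.cos(d),np.sin(d)
    r=[ext(w(circ(52,0)))-de, (proj(m,w([[0,0,60.]]),True)-u((282,286))).ravel(),ext(w(circ(17.5,60)))-te]
    e1=w(np.array([[32*c,32*sn,8.]])); e2=w(np.array([[-32*c,-32*sn,8.]]))
    r+=[(proj(m,e1,True)-u((289,125))).ravel(),(proj(m,e2,True)-u((276.5,423))).ravel()]
    if v:
        for x in r: print(x.round(2))
    return np.r_[np.concatenate(r),(p[3]-105)/1.,(p[4]-np.radians(25))/.01]
s=least_squares(res,[540,25,.147,105,np.radians(25),np.radians(65)])
p=s.x; print(p.round(3),np.degrees(p[[2,4,5]])); res(p,1)
F,se=model(p); print('axis',F.apply([0,0,1]),'tip',se+60*F.apply([0,0,1]))
st,tp,r=cur(); 
print('sleeve rim pts pred', proj(m,tp+r.apply([[-22.7,-23,0],[22.7,-23,0],[0,-23,22.7],[0,-23,-22.7]]),True))
E
python3 fit2.py; python3 - <<'E'
from h import *
crop(cv2.imread('pics/w2.png'),260,180,120,140,5,'pics/w2s.png')
E
```

```text
[5.41872e+02 2.54940e+01 1.38000e-01 1.05266e+02 4.34000e-01 1.10400e+00] [ 7.91548173 24.85919534 63.226914  ]
[ 0.01  0.32 -0.09 -0.07]
[ 0.23 -0.08]
[ 0.53 -1.07  1.2  -1.05]
[-0.04  0.18]
[-0.03 -0.08]
axis [-0.41638438 -0.05789279  0.90734364] tip [516.88941057  22.02052366 159.70639778]
sleeve rim pts pred [[316.17107025 234.64768225]
 [316.27932744 307.04185375]
 [358.49823679 272.92380107]
 [273.99986137 272.83063818]]
```

View pics/w2s.png

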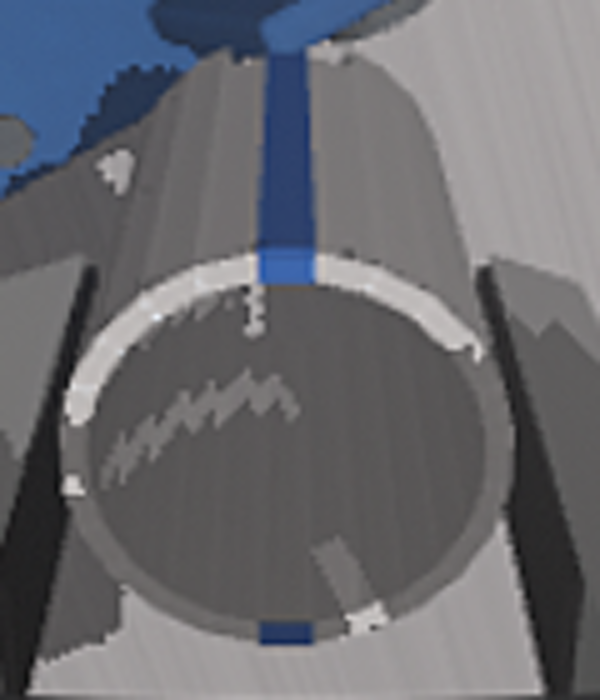

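```bash
cat >> tgt.py <<'E'
seat=np.array([541.9,25.5,105.2]); F=R.from_euler('z',7.915,degrees=True)*R.from_euler('y',-24.93,degrees=True)
ax=F.apply([0,0,1]); tip=seat+60*ax; Rt=Tool(F,63.2); off=Rt.apply([0.5,0,-0.35])
def status():
    s,p,r=cur(); q=Rt.inv().apply(p-seat-off)
    print('t',s['time_s'],'rel tool x,z',q[[0,2]].round(2),'foot height',round(-q[1]-62.2,2),'rot err',np.degrees((Rt.inv()*r).as_rotvec()).round(2),'F tool',r.inv().apply(s['force']).round(1),'T tool',r.inv().apply(s['torque']).round(2),'w',round(s['gripper_width'],1))
E
python3 - <<'E'
from tgt import *
status(); print(row(tip+ax*70.2+off,Rt)); print(cur()[0]['joint_positions'])
E
```

```text
t 3.5833 rel tool x,z [71.79  3.34] foot height 111.43 rot err [ 0.33 -2.44  0.09] F tool [ 0.7  2.6 -0.5] T tool [-0.32 -0.02 -0.21] w 48.5
(array([-71.8,  43.5,  -0.5]), array([-0.006,  0.043, -0.002]), 'rows>=', np.float64(2.013641061661518), np.float64(0.3439155832738429))
[-0.30150097 -0.1733562   2.00971738  0.23011382  0.91415307 -0.1189629 ]
```

```bash
python3 -m crank '[[-36,10,-0.3,-0.006,0.043,-0.002],[-71.8,25,-0.5,-0.006,0.043,-0.002],[-71.8,40,-0.5,-0.006,0.043,-0.002],[-71.8,43.5,-0.5,-0.006,0.043,-0.002],[-71.8,43.5,-0.5,-0.006,0.043,-0.002],[-71.8,43.5,-0.5,-0.006,0.043,-0.002]]'
python3 - <<'E'
from tgt import *
status(); 
im=read_camera('wrist');cv2.imwrite('pics/w3.png',im);crop(im,240,130,160,150,5,'pics/w3c.png')
cv2.imwrite('pics/s3.png',read_camera('side'));crop(cv2.imread('pics/s3.png'),255,100,130,140,4,'pics/s3c.png')
print(row(tip+ax*70.2+off,Rt))
E
```

```text
time_s: 4.08
tool_pos: [487.0, 16.7, 223.0]
eef_rot: [0.267, -0.491, 0.633, -0.536]
force: [0.1, 0.3, -3.1]
gripper_width: 48.1
t 4.0833 rel tool x,z [0.87 0.23] foot height 68.09 rot err [-0.06  0.06 -0.08] F tool [ 0.3  2.9 -1.1] T tool [-0.29 -0.   -0.22] w 48.1
(array([-0.9,  0.6, -0.6]), array([-0.001, -0.002,  0.001]), 'rows>=', np.float64(0.029851576923744984), np.float64(0.016394884573621885))
```

View pics/w3c.png

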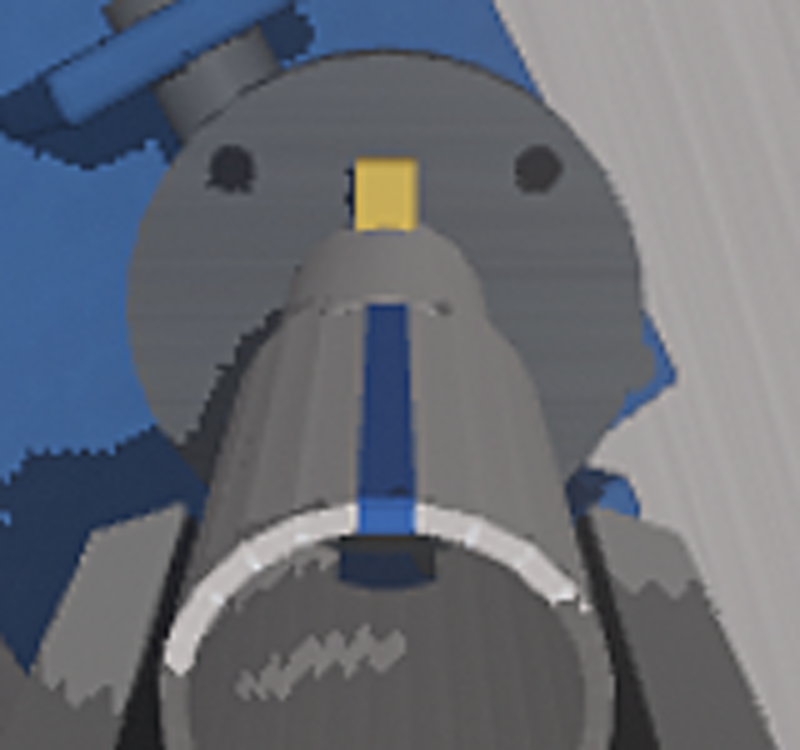

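View pics/s3c.png

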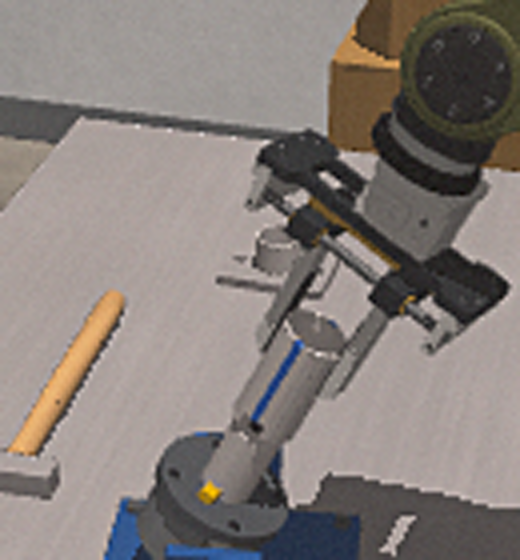

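The wrist crop shows dog (387,195), stripe (387,400) and spigot lined up; the foot is just above the tip. Starting to push on.

```bash
python3 -m crank '[[-0.9,0.5,-0.6,0,0,0],[-0.9,4,-0.6,0,0,0],[-0.9,8,-0.6,0,0,0],[-0.9,11,-0.6,0,0,0],[-0.9,14,-0.6,0,0,0],[-0.9,14,-0.6,0,0,0]]'; python3 -c "
from tgt import *
status()"
```

```text
time_s: 4.68
tool_pos: [492.7, 18.4, 210.2]
eef_rot: [0.266, -0.491, 0.633, -0.536]
force: [0.3, -0.1, -2.9]
gripper_width: 47.6
t 4.6833 rel tool x,z [ 0.09 -0.31] foot height 53.96 rot err [-0.03  0.1  -0.07] F tool [ 0.5  2.8 -0.8] T tool [-0.37 -0.07 -0.2 ] w 47.6
```

```bash
python3 -m crank '[[0,6,0.3,0,0,0],[0,12,0.3,0,0,0],[0,18,0.3,0,0,0],[0,22,0.3,0,0,0],[0,22,0.3,0,0,0]]'; python3 -c "
from tgt import *
status()"
```

```text
time_s: 5.1
tool_pos: [502.0, 19.7, 189.2]
eef_rot: [0.267, -0.492, 0.633, -0.535]
force: [0.2, -0.3, -3.2]
gripper_width: 48.1
t 5.1 rel tool x,z [ 0.3  -0.57] foot height 30.93 rot err [-0.12  0.1  -0.1 ] F tool [ 0.8  3.  -1. ] T tool [-0.36 -0.01 -0.19] w 48.1
```

```bash
python3 -m crank '[[0,6,0.3,0,0,0],[0,12,0.3,0,0,0],[0,17,0.3,0,0,0],[0,20,0.3,0,0,0],[0,20,0.3,0,0,0]]'; python3 -c "
from tgt import *
status()"
```

```text
time_s: 5.52
tool_pos: [510.5, 20.7, 170.3]
eef_rot: [0.267, -0.492, 0.633, -0.535]
force: [0.6, 0.5, -2.8]
gripper_width: 48.2
t 5.5167 rel tool x,z [ 0.46 -0.68] foot height 10.2 rot err [-0.18  0.11 -0.11] F tool [-0.1  2.9 -0.7] T tool [-0.34 -0.02 -0.22] w 48.2
```

Now 10 mm up, no contact force. Feel for the dogs.

```bash
python3 -m crank '[[0,1.5,0.3,0,0,0],[0,3,0.3,0,0,0],[0,4.5,0.3,0,0,0],[0,6,0.3,0,0,0],[0,6,0.3,0,0,0]]'; python3 -c "
from tgt import *
status()"
```

```text
time_s: 5.93
tool_pos: [513.2, 21.0, 164.7]
eef_rot: [0.267, -0.492, 0.632, -0.535]
force: [0.5, 0.6, -2.4]
gripper_width: 48.3
t 5.9333 rel tool x,z [ 0.48 -0.5 ] foot height 4.01 rot err [-0.19  0.11 -0.12] F tool [-0.3  2.4 -0.6] T tool [-0.34  0.   -0.2 ] w 48.3
```

Below the 8 mm stop already with no force: the notches are over the dogs. Continue to seat.

```bash
python3 -m crank '[[0,1.5,0.2,0,0,0],[0,3,0.2,0,0,0],[0,4.2,0.2,0,0,0],[0,4.2,0.2,0,0,0]]'; python3 -c "
from tgt import *
status()"
```

```text
time_s: 6.27
tool_pos: [515.1, 21.1, 161.4]
eef_rot: [0.267, -0.492, 0.632, -0.535]
force: [-7.5, -1.7, 5.1]
gripper_width: 48.1
t 6.2667 rel tool x,z [ 0.52 -0.18] foot height 0.18 rot err [-0.19  0.09 -0.12] F tool [ 2.7 -7.8 -4. ] T tool [-0.96 -0.06 -0.46] w 48.1
```

```bash
python3 -m crank '[[0,0.7,0,0,0,0],[0,1.2,0,0,0,0],[0,1.2,0,0,0,0]]'; python3 -c "
from tgt import *
status()"; python3 - <<'E'
from h import *
im=read_camera('wrist');cv2.imwrite('pics/w4.png',im);crop(im,240,130,160,150,5,'pics/w4c.png')
im=read_camera('side');cv2.imwrite('pics/s4.png',im);crop(im,255,140,130,140,4,'pics/s4c.png')
E
```

```text
time_s: 6.52
tool_pos: [515.2, 21.1, 161.3]
eef_rot: [0.267, -0.492, 0.632, -0.535]
force: [-20.6, -3.3, 18.7]
gripper_width: 48.6
t 6.5167 rel tool x,z [ 0.49 -0.11] foot height 0.08 rot err [-0.2   0.07 -0.13] F tool [  5.4 -25.7  -9.8] T tool [-2.27  0.   -0.91] w 48.6
```

View pics/w4c.png

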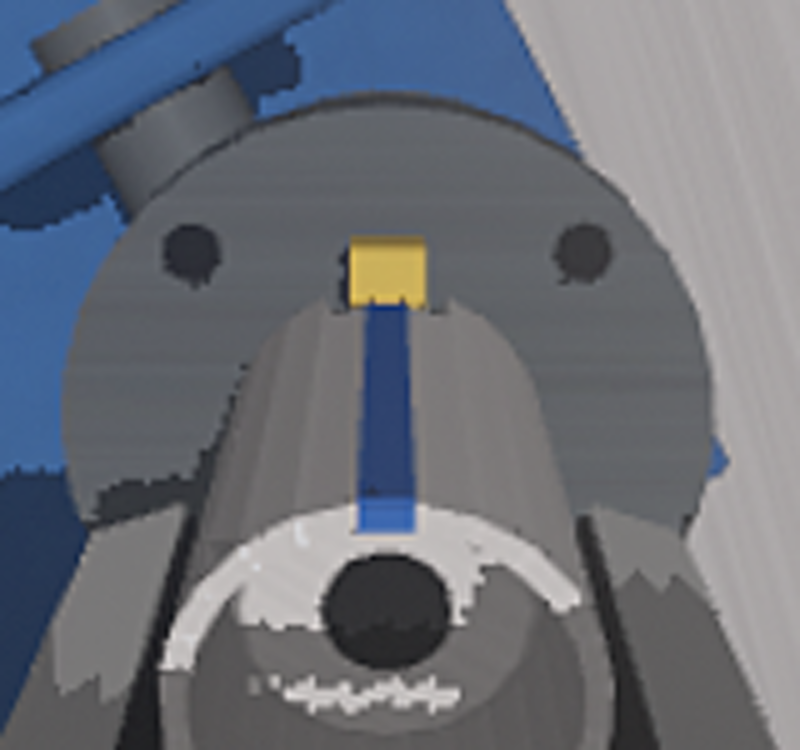

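View pics/s4c.png

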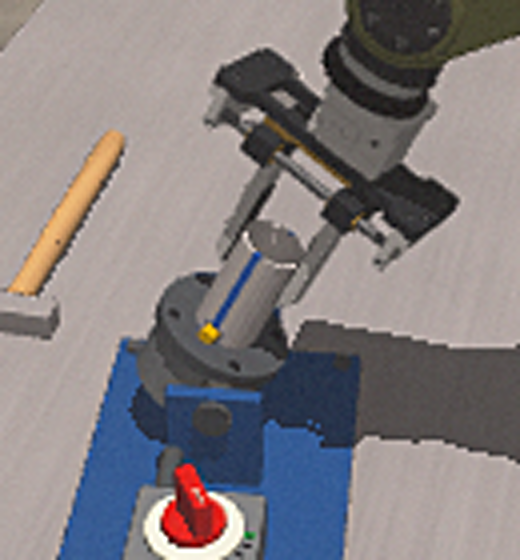

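Notch surrounds the dog (388,270), foot on plate, firm stop. Relax, release and retract along the axis.

```bash
python3 -m crank '[[0,-0.2,0,0,0,0],[0,-0.2,0,0,0,0]]'; python3 -m crank '[[0,0,0,0,0,0],[0,0,0,0,0,0],[0,0,0,0,0,0],[0,0,0,0,0,0],[0,0,0,0,0,0]]' 78; python3 -m crank '[[0,-15,0,0,0,0],[0,-40,0,0,0,0],[0,-70,0,0,0,0],[0,-100,0,0,0,0],[0,-120,0,0,0,0],[0,-120,0,0,0,0]]'
python3 - <<'E'
from tgt import *
im=read_camera('wrist');cv2.imwrite('pics/w5.png',im)
status()
k=np.array([541.9,25.5,0])+R.from_euler('z',7.915,degrees=True).apply([0,168,0]); print(k)
for a in (30,98): print(row([k[0],k[1],220],toolR([0,0,-1],[np.cos(np.radians(a)),np.sin(np.radians(a)),0])))
print(cur()[0]['joint_positions'])
E
```

```text
time_s: 6.78
tool_pos: [515.2, 21.1, 161.8]
eef_rot: [0.267, -0.492, 0.633, -0.535]
force: [0.1, 0.6, -3.6]
gripper_width: 48.1
time_s: 7.2
tool_pos: [515.3, 21.1, 161.8]
eef_rot: [0.267, -0.492, 0.633, -0.535]
force: [0.2, 0.4, -0.5]
gripper_width: 76.8
time_s: 7.7
tool_pos: [465.8, 14.0, 274.9]
eef_rot: [0.265, -0.49, 0.634, -0.537]
force: [-0.2, 0.3, -0.1]
gripper_width: 78.1
t 7.75 rel tool x,z [-0.13  1.45] foot height 122.0 rot err [ 0.06  0.07 -0.06] F tool [-0.   0.4  0.5] T tool [-0.07 -0.07 -0.05] w 78.1
[518.76575218 191.89953899   0.        ]
(array([-172.2,   79.9,  -33.9]), array([-0.449, -0.841, -0.017]), 'rows>=', np.float64(4.624068146888713), np.float64(7.627308584545534))
(array([-172.2,   79.9,  -33.9]), array([-0.442, -2.004,  0.274]), 'rows>=', np.float64(4.624068146888713), np.float64(16.567283975983262))
[-0.1035007  -0.1712228   1.95356775  0.12374192  0.93813408  0.17567308]
```

View pics/w5.png

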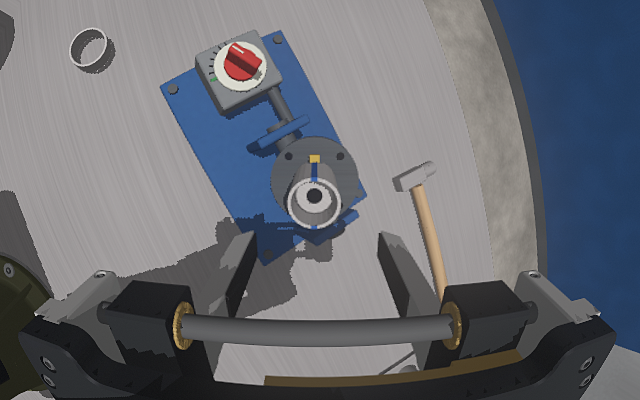

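```bash
python3 -m crank '[[-172,80,-34,-0.449,-0.841,-0.017],[-172,80,-34,-0.449,-0.841,-0.017],[-172,80,-34,-0.449,-0.841,-0.017],[-172,80,-34,-0.449,-0.841,-0.017],[-172,80,-34,-0.449,-0.841,-0.017],[-172,80,-34,-0.449,-0.841,-0.017],[-172,80,-34,-0.449,-0.841,-0.017],[-172,80,-34,-0.449,-0.841,-0.017],[-172,80,-34,-0.449,-0.841,-0.017],[-172,80,-34,-0.449,-0.841,-0.017]]'
python3 - <<'E'
from tgt import *
m=camera_model('wrist');im=read_camera('wrist');cv2.imwrite('pics/w6.png',im)
np.save('w6.npy',np.r_[m['rvec'],m['tvec']])
print(proj(m,[518.8,191.9,75],True),cur()[0]['joint_positions'])
crop(im,250,150,130,110,6,'pics/w6c.png')
E
```

```text
time_s: 8.58
tool_pos: [518.7, 191.9, 218.0]
eef_rot: [0.612, -0.355, 0.354, -0.612]
force: [-0.1, 0.4, -0.2]
gripper_width: 78.4
[[317.50599731 190.75884976]] [ 2.87691589e-01  3.07418210e-01  1.51334165e+00  6.03665025e-04
  1.32150312e+00 -2.33760379e-01]
```

View pics/w6.png

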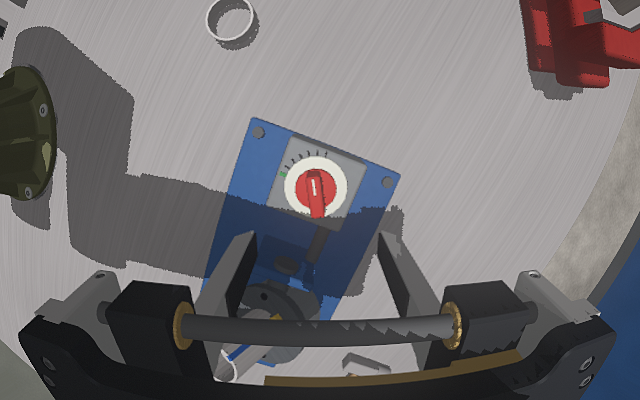

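View pics/w6c.png

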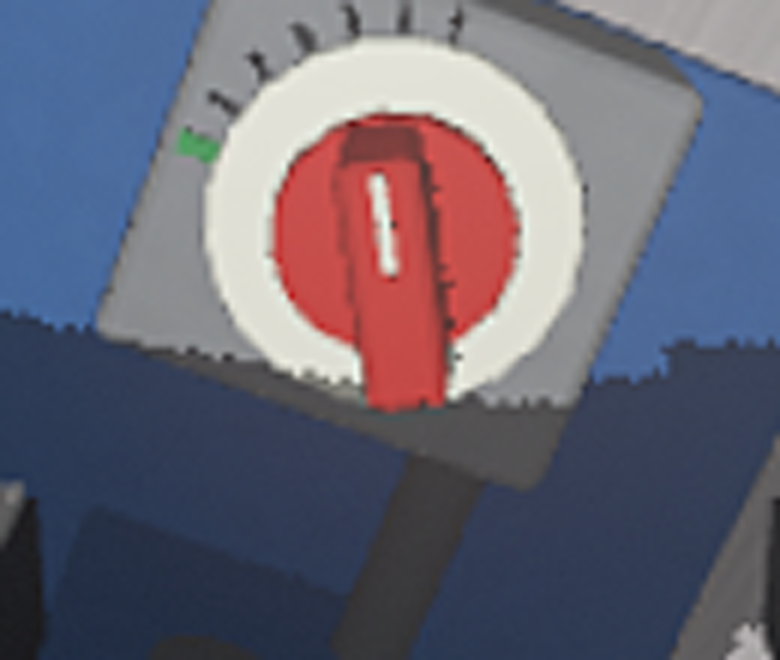

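```bash
python3 - <<'E'
from tgt import *
m=camera_model('wrist');a=np.load('w6.npy'); m['rvec'],m['tvec']=a[:3],a[3:]
u=lambda p:(np.array(p)+.5)/6-.5+np.array([250,150])
for z in (60,70,80,90,95,100): print(z,proj(m,[518.8,191.9,z],True),end=' ')
print('\nring centre',back(m,u((395,220)),60,True),'disc',back(m,u((397,232)),66,True), 'disc r',np.linalg.norm(back(m,u((273,232)),66,True)-back(m,u((520,232)),66,True)))
for z in (80,90,100):
  A=back(m,u((380,160)),z,True);B=back(m,u((407,405)),z,True); d=A-B
  print(z,(A+B)/2,np.linalg.norm(d),np.degrees(np.arctan2(d[1],d[0])))
  g=back(m,u((197,145)),60,True)
print('green az',np.degrees(np.arctan2(*(g-[518.8,191.9,60])[[1,0]])))
s,p,r=cur(); j=r.as_matrix()[:,2]; print('jaw',np.degrees(np.arctan2(j[1],j[0])))
E
```

```text
60 [[317.52073188 187.10886788]] 70 [[317.5110602  189.50615475]] 80 [[317.50077368 192.04972242]] 90 [[317.48981339 194.75300433]] 95 [[317.48406014 196.16917895]] 100 [[317.47811288 197.63107748]] 
ring centre [516.34493764 191.59759338  60.        ] disc [517.01635458 191.23073257  66.        ] disc r 43.91223738531721
80 [519.42162923 186.09520985  80.        ] 43.99672519608535 125.805866306879
90 [518.02519292 188.70125687  90.        ] 42.55388170731313 125.80586630687897
100 [516.6287566  191.30730388 100.        ] 41.11103821854093 125.80586630687895
green az -171.65274542891308
jaw 29.86846308075759
```

```bash
python3 - <<'E'
from tgt import *
S=camera_model('side')
for P in ([504.6,208.3],[529.2,174.3]):
  for z in (66,85,95,105): print(P,z,(proj(S,P+[z])[0]-[255,165])*4)
im=read_camera('side'); cv2.imwrite('pics/s6.png',im); crop(im,275,235,60,60,10,'pics/s6c.png')
for P in ([504.6,208.3],[529.2,174.3]):
  for z in (66,85,95,105): print(P,z,(proj(S,P+[z])[0]-[275,235])*10)
E
```

```text
[504.6, 208.3] 66 [202.08754643 445.35526678]
[504.6, 208.3] 85 [201.62753616 425.04780396]
[504.6, 208.3] 95 [201.38138533 414.18131055]
[504.6, 208.3] 105 [201.13238531 403.18903729]
[529.2, 174.3] 66 [181.610251   402.82136937]
[529.2, 174.3] 85 [180.94808564 382.67354183]
[529.2, 174.3] 95 [180.59393707 371.89779783]
[529.2, 174.3] 105 [180.23581336 361.00110163]
[504.6, 208.3] 66 [305.21886608 413.38816695]
[504.6, 208.3] 85 [304.06884039 362.61950991]
[504.6, 208.3] 95 [303.45346334 335.45327638]
[504.6, 208.3] 105 [302.83096328 307.97259321]
[529.2, 174.3] 66 [254.02562749 307.05342343]
[529.2, 174.3] 85 [252.37021411 256.68385457]
[529.2, 174.3] 95 [251.48484268 229.74449458]
[529.2, 174.3] 105 [250.58953341 202.50275407]
```

View pics/s6c.png

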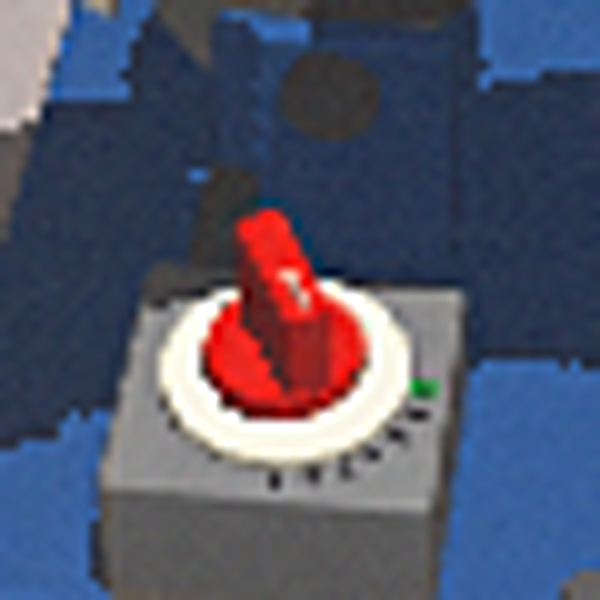

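```bash
python3 - <<'E'
from tgt import *
a=np.radians(35.8); print(row([516.9,191.3,92],toolR([0,0,-1],[np.cos(a),np.sin(a),0])))
E
```

```text
(array([ -0.4, 127. ,  -1.6]), array([-0.   , -0.103, -0.001]), 'rows>=', np.float64(3.046470702334999), np.float64(0.8270105418161662))
```

```bash
python3 -m crank '[[-0.4,30,-1.6,0,-0.103,0],[-0.4,60,-1.6,0,-0.103,0],[-0.4,90,-1.6,0,-0.103,0],[-0.4,110,-1.6,0,-0.103,0],[-0.4,118,-1.6,0,-0.103,0],[-0.4,118,-1.6,0,-0.103,0]]' 45 20;  python3 -m crank '[[0,4,0,0,0,0],[0,9,0,0,0,0],[0,9,0,0,0,0]]'
python3 - <<'E'
from tgt import *
im=read_camera('wrist');cv2.imwrite('pics/w7.png',im);crop(im,230,140,170,140,4.5,'pics/w7c.png')
a=np.radians(35.8); print(row([516.9,191.3,92],toolR([0,0,-1],[np.cos(a),np.sin(a),0])))
E
```

```text
time_s: 9.18
tool_pos: [516.1, 190.9, 99.7]
eef_rot: [0.63, -0.323, 0.322, -0.629]
force: [-0.2, -1.0, -0.7]
gripper_width: 45.5
time_s: 9.43
tool_pos: [516.2, 190.9, 90.8]
eef_rot: [0.629, -0.323, 0.322, -0.629]
force: [-0.1, 0.2, -1.0]
gripper_width: 45.1
(array([ 0.1, -0.9,  0.7]), array([ 0.001, -0.002, -0.001]), 'rows>=', np.float64(0.027260470671538698), np.float64(0.020073961687201415))
```

View pics/w7c.png

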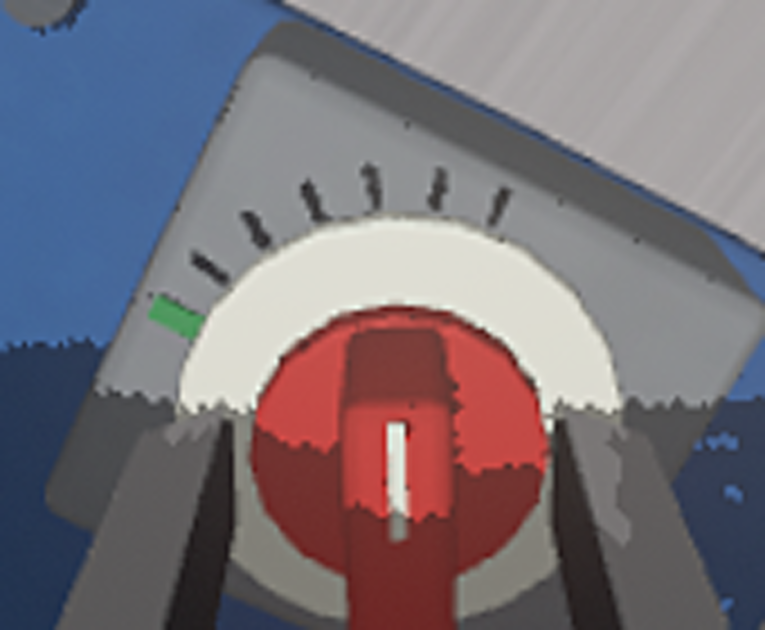

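The bar (399,470) is parallel to and centred between the fingers (232…557). Close.

```bash
python3 -m crank '[[0,0,0.5,0,0,0],[0,0,0.5,0,0,0],[0,0,0.5,0,0,0],[0,0,0.5,0,0,0],[0,0,0.5,0,0,0],[0,0,0.5,0,0,0]]' 5 25; python3 -c "
from tgt import *
s,p,r=cur();print(r.inv().apply(s['force']),r.inv().apply(s['torque']),s['joint_positions'])"
```

```text
time_s: 9.98
tool_pos: [516.9, 191.4, 91.2]
eef_rot: [-0.629, 0.323, -0.322, 0.629]
force: [1.6, 0.8, 0.5]
gripper_width: 13.7
[ 0.26769198 -0.54680022  1.81853296] [ 0.50851238 -0.00684476 -0.03249453] [ 2.87778229e-01  4.41798800e-01  1.64617903e+00  9.23933551e-04
  1.05439024e+00 -3.35464298e-01]
```

```bash
python3 -m crank '[[0,0,0,0,-0.1,0],[0,0,0,0,-0.2,0],[0,0,0,0,-0.3,0],[0,0,0,0,-0.4,0],[0,0,0,0,-0.5,0],[0,0,0,0,-0.6,0],[0,0,0,0,-0.7,0],[0,0,0,0,-0.8,0],[0,0,0,0,-0.9,0],[0,0,0,0,-0.97,0],[0,0,0,0,-0.97,0]]'; python3 -c "
from tgt import *
s,p,r=cur();print(r.inv().apply(s['force']),r.inv().apply(s['torque']),s['joint_positions']);j=r.as_matrix()[:,2];print(np.degrees(np.arctan2(j[1],j[0])))"
```

```text
time_s: 10.9
tool_pos: [517.1, 191.8, 91.3]
eef_rot: [-0.707, -0.009, 0.009, 0.708]
force: [3.0, 4.4, -2.0]
gripper_width: 13.7
[3.11068025 2.01815575 4.3549723 ] [ 0.87359889 -0.0379511  -0.72608549] [ 2.88164457e-01  4.41975008e-01  1.64580447e+00  1.60647804e-03
  1.05355410e+00 -1.30966411e+00]
91.5033245956983
```

```bash
python3 -m crank '[[0,0,0,0,-0.04,0],[0,0,0,0,-0.08,0],[0,0,0,0,-0.11,0],[0,0,0,0,-0.11,0]]'; python3 -c "
from tgt import *
s,p,r=cur();print(r.inv().apply(s['force']),r.inv().apply(s['torque']));j=r.as_matrix()[:,2];print(np.degrees(np.arctan2(j[1],j[0])))"
```

```text
time_s: 11.23
tool_pos: [517.1, 191.9, 91.2]
eef_rot: [-0.705, -0.048, 0.048, 0.706]
force: [1.1, 0.9, -0.6]
gripper_width: 14.0
[1.1613299  0.61302489 0.70287483] [ 0.2945171  -0.03234745 -0.39860917]
97.82792620078057
```

```bash
python3 -m crank '[[0,0,0,0,-0.03,0],[0,0,0,0,-0.06,0],[0,0,0,0,-0.06,0]]'; python3 -c "
from tgt import *
s,p,r=cur();print(r.inv().apply(s['force']),r.inv().apply(s['torque']));j=r.as_matrix()[:,2];print(np.degrees(np.arctan2(j[1],j[0])))"
```

```text
time_s: 11.48
tool_pos: [517.2, 192.0, 91.3]
eef_rot: [-0.703, -0.069, 0.069, 0.704]
force: [0.8, 1.1, -0.2]
gripper_width: 14.3
[1.04572765 0.21025626 0.94218915] [ 0.20614342  0.52681713 -0.38027769]
101.21022234226069
```

Torque about the knob axis rose from 0.03 to 0.53 N·m: the stop. Release, lift and look.

```bash
python3 -m crank '[[0,0,0,0,0,0],[0,0,0,0,0,0],[0,0,0,0,0,0],[0,0,0,0,0,0]]' 45;  python3 -m crank '[[0,-30,0,0,0,0],[0,-65,0,0,0,0],[0,-100,0,0,0,0],[0,-140,0,0,0,0],[0,-140,0,0,0,0]]'
python3 - <<'E'
from tgt import *
im=read_camera('wrist');cv2.imwrite('pics/w8.png',im);crop(im,250,140,130,110,6,'pics/w8c.png')
m=camera_model('wrist'); np.save('w8.npy',np.r_[m['rvec'],m['tvec']])
im=read_camera('top');cv2.imwrite('pics/t8.png',im);crop(im,190,170,130,95,6,'pics/t8c.png')
E
```

```text
time_s: 11.82
tool_pos: [517.1, 191.9, 91.2]
eef_rot: [-0.703, -0.069, 0.069, 0.704]
force: [0.1, 0.8, -0.4]
gripper_width: 37.4
time_s: 12.23
tool_pos: [519.1, 192.3, 239.0]
eef_rot: [-0.702, -0.072, 0.065, 0.705]
force: [1.3, 0.3, 1.2]
gripper_width: 45.0
```

View pics/w8.png

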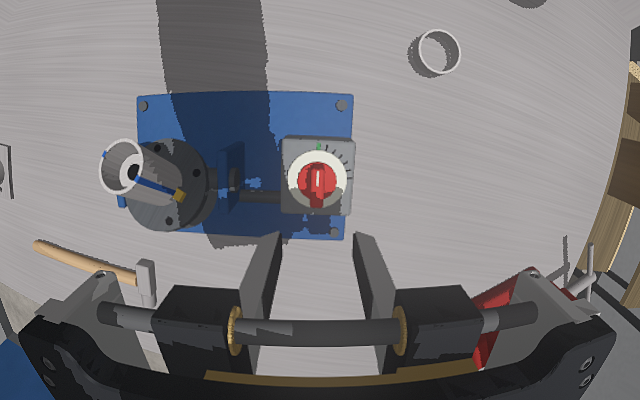

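View pics/w8c.png

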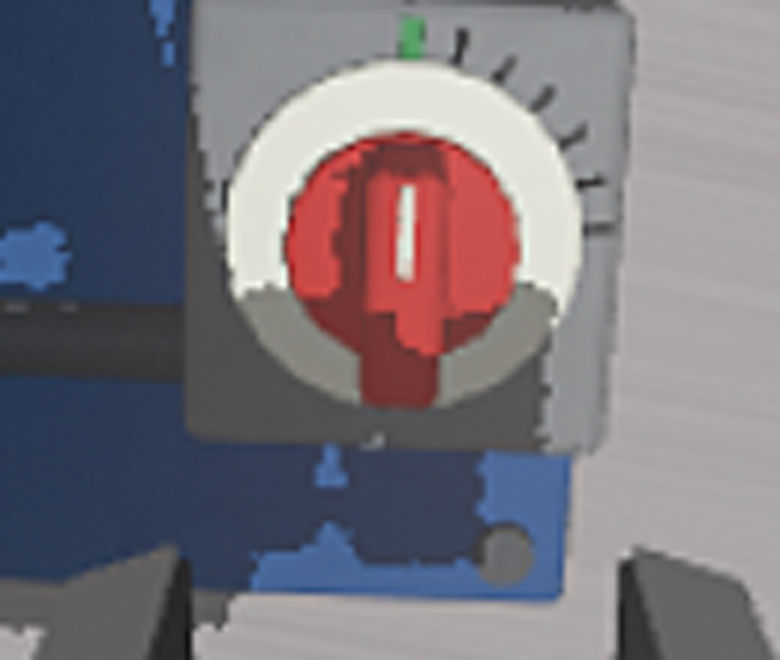

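View pics/t8c.png

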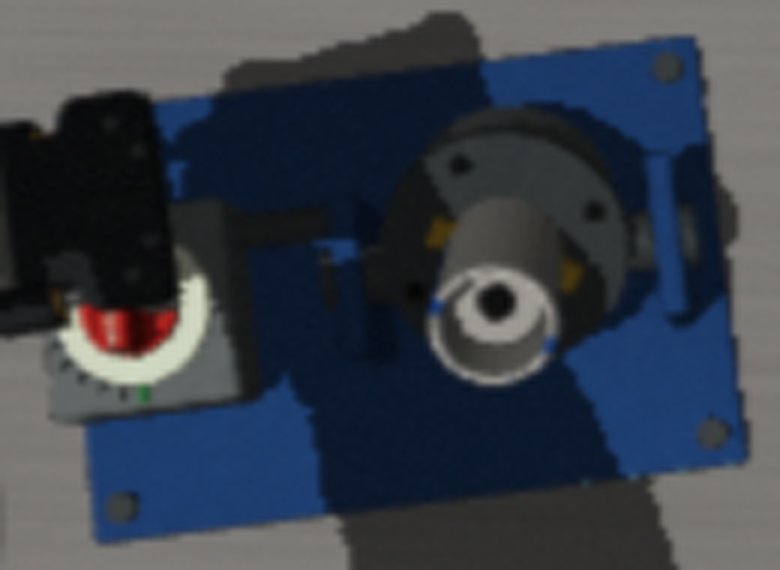

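```bash
python3 - <<'E'
from tgt import *
m=camera_model('wrist');a=np.load('w8.npy'); m['rvec'],m['tvec']=a[:3],a[3:]
u=lambda p:(np.array(p)+.5)/6-.5+np.array([250,140])
for z,p,q in ((100,(407,172),(399,407)),(100,(408,187),(404,278)),(60,(411,20),(399,520))):
  d=back(m,u(p),z,True)-back(m,u(q),z,True); print(np.degrees(np.arctan2(d[1],d[0]))%360)
g=back(m,u((411,38)),60,True);print(np.degrees(np.arctan2(*(g-[517,191.6,60])[[1,0]]))%360)
# box left/right edges
for p,q in (((190,20),(187,430)),((630,20),(603,440))):
  d=back(m,u(p),60,True)-back(m,u(q),60,True); print(np.degrees(np.arctan2(d[1],d[0]))%360)
E
```

```text
189.2267510115209
188.68558736991503
189.79464615342656
188.40941415960958
189.03022013479017
189.1693047113788
```

```bash
python3 - <<'E'
from tgt import *
T=camera_model('top')
for h in (85,93): print((proj(T,seat+h*ax)[0]-[190,170]+.5)*6-.5)
m=camera_model('wrist');a=np.load('w8.npy'); m['rvec'],m['tvec']=a[:3],a[3:]
for h in (85,93): print(proj(m,seat+h*ax,True))
crop(cv2.imread('pics/w8.png'),90,125,125,110,6,'pics/w8s.png')
for h in (85,93): print((proj(m,seat+h*ax,True)[0]-[90,125]+.5)*6-.5)
cv2.imwrite('pics/d.png',cv2.absdiff(cv2.imread('pics/top0.png'),cv2.imread('pics/t8.png')))
E
```

```text
[488.78027847 321.98001884]
[487.40603903 329.57127509]
[[117.96931476 168.45296485]]
[[112.80231635 166.30523834]]
[170.31588857 263.21778907]
[139.31389807 250.33143001]
```

View pics/w8s.png

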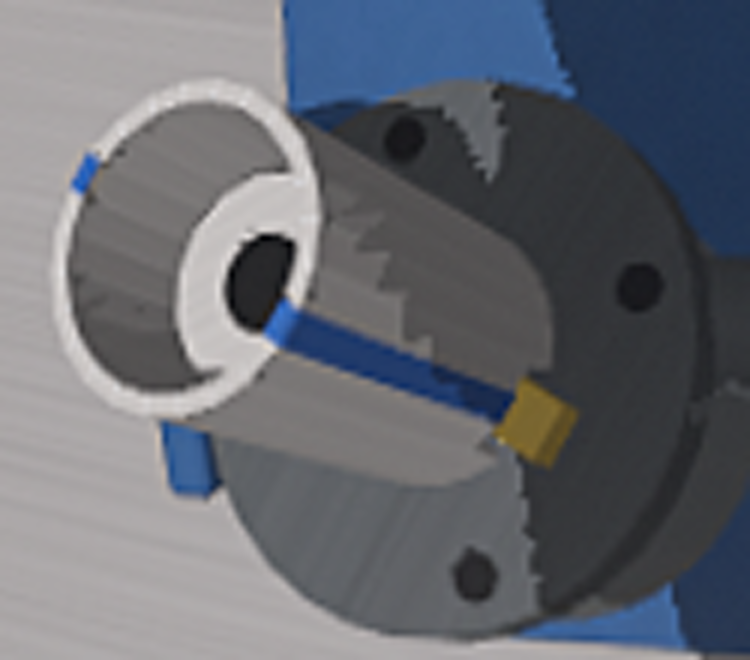

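View pics/t8.png

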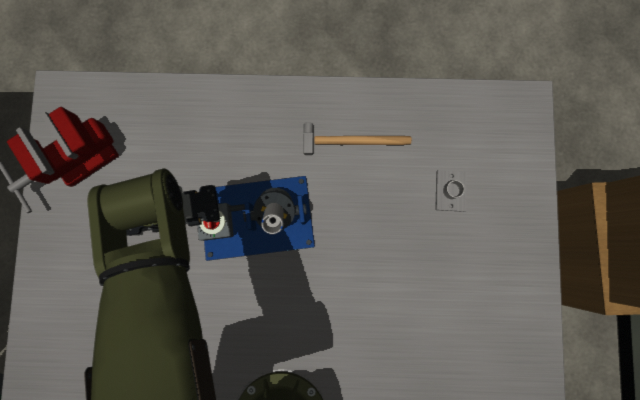

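The rim centre (187,249 in the crop) fits the seated prediction, not the 8 mm-high one. The foot lies on the plate with the dog in the notch, and the hammer and flange are where they were.

```bash
python3 -c "
from workcell import *
s=state();print(s['time_s'],s['dq'].round(4));print(hand_in())"
```

```text
12.3333 [-0.0016  0.0427  0.0489  0.0007 -0.015  -0.0007]
the job is handed in; nothing more can be done
None
```

I seated the notched sleeve on the tilted spigot first, then turned the red counter knob back to its zero stop. I handed the job in at about 12.3 s; `hand_in()` gives no verdict.

**Sleeve:**
- I lined its notches up with the dogs from the wrist camera. It slid past the 8 mm dog stop with no contact force, so I never had to work it round by feel.
- It met a firm stop at a computed foot height of about 0.1 mm, with about 26 N of push.
- After release, the wrist picture shows the dog inside the notch and the foot on the plate. The rim position fits seated better than 8 mm high, but it was about 4 mm off the seated prediction.

**Knob:**
- The torque about its axis rose from 0.03 to 0.53 N·m at the stop, and the fingers twisted about 3° on the bar there.
- After release, the white line is at the green mark. The bar measures 188.7–189.2°, and the positioner axis and the green mark measure about 188–189°.

**Bystanders:** The hammer and flange look unmoved in the last top view. I saw the cut ring only in wrist pictures and did not measure its position, but the arm never went near it.

**At hand-in:** The gripper was open, clear of everything at about 240 mm height. The arm was still settling slightly, with joint speeds up to 0.05 rad/s.

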